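# Set the press's pressure dial and lock it

### The job

The nipping press is to be set for the next print: gently push the upright studs of its black dial round with a fingertip until the dial's white index line lines up with the one long line on the scale ring around it (the line that runs out onto the ring's tab), without pinching or lifting the dial. Then press the steel lock pin, on the press's top plate beside the dial, fully down with a fingertip and take the hand away. Leave the pots, jars, tin and tools where they stand.

Things in the scene. Friction and masses are not known exactly. Their poses are not given: they have to be found in the camera images.
- press: grey nipping press, fixed, 220 x 320 x 130 mm; origin under its centre on the table, x and y along its 220 and 320 mm sides, z up. Its flat top plate (200 x 310 mm) has its upper face 130 mm above the table; the dial is at its middle, the lock pin 125 mm from the dial's axis along the press's +y, a small loose tin at about 120 mm the other way. Bolt heads in the plate's corners stand 5 mm high
- scale: fixed aluminium scale ring lying on the press's top plate under the dial, 172 mm in diameter, 8 mm high, concentric with the dial; origin on the dial's axis at its underside, +x points along the one long black target line, z up. The other 23 black lines are short (9 mm) and 15 degrees apart. The long line is 4.5 mm wide and runs from the dial's rim out onto a tab that sticks out 12 mm beyond the ring
- target_line (a point): point on the long target line, on the ring's upper face, 74 mm from the dial's axis
- dial_centre (a point): centre of the dial's upper face (146 mm above the table), on its vertical axis. The dial is a black disc 120 mm in diameter, 7 mm thick, with a low steel nut (26 mm wide, 6 mm high) in its middle
- index_tip (a point): outer end of the dial's white index line (radial, 3.5 mm wide), on the dial's upper face 58 mm from its axis; it turns with the dial
- stud0 (a point): centre of the top of one of three like aluminium studs upright on the dial, each 14 mm in diameter, 30 mm high, 46 mm from the axis, 120 degrees apart; this one is 60 degrees counter-clockwise (from above) of the index line
- stud1 (a point): the same for the stud opposite the index line
- stud2 (a point): the same for the stud 60 degrees clockwise of the index line
- dial (a joint): angle of the dial, rad, growing counter-clockwise seen from above; 0 when the index line points along the press's +x. It turns freely either way without stops against light friction (about 2 N at a stud) and stays where it is left
- seat (a joint): height by which the dial (0.35 kg) is lifted off its seat, m; 0 when seated, stop at 0.012; it is to stay seated
- lock_pin (a joint): how far the lock pin is pressed, m: 0 up, 0.010 fully down. It takes about 7 N and stays down
- pin_top (a point): centre of the top of the lock pin's flat round steel head (22 mm in diameter), 152 mm above the table when up, 142 mm when down
- brush_pot: loose white pot with brushes, 80 mm wide, about 180 mm high, origin under its centre; leave alone
- ink_jar: loose white jar, 72 mm wide, 85 mm high, origin under its centre; leave alone
- medium_bottle: loose amber bottle, 54 mm wide, 140 mm high, origin under its centre; leave alone
- tin: loose small steel tin on the press's top plate, 38 mm wide, 26 mm high, origin under its centre; leave alone
- brayer: loose ink roller with a wooden handle, about 170 mm long, 40 mm high, lying on the table; leave alone
- palette_knife: loose palette knife lying on the table; leave alone
- plate: loose copper plate 100 x 75 x 5 mm lying on the table; leave alone

How it is judged:
On the way, in this order (a step that is already met when the one before it is completed fails the run):
1. the dial's index line stands at the long target line (y of index_tip in the frame of scale between -0.0035 and 0.0035 m and x of index_tip in the frame of scale above 0.04 m and velocity of joint dial between -0.05 and 0.05 rad/s and value of joint seat below 0.003 m), for 0.3 s.
2. the lock pin is pressed down (value of joint lock_pin above 0.0075 m), for 0.1 s.
At the end, for the whole second after the job is handed in: the outer end of the index line is within 3.5 mm (3.5 degrees) sideways of the long target line's middle, the dial at rest on its seat, and the lock pin at least 7.5 of its 10 mm down (all of step 1 and value of joint lock_pin above 0.0075 m); the robot touches nothing.
It fails at once if the dial is lifted off its seat by more than 4 mm (value of joint seat above 0.004 m).
It fails at once if the dial is pinched or pushed hard (over 35 N between fingers and dial) (contact force between the fingers and dial above 35 N).
It fails at once if a loose pot, jar, bottle, tin, roller, knife or copper plate is moved by more than 20 mm (distance of any of brush_pot, ink_jar, medium_bottle, tin, brayer, palette_knife, plate from where it was at the start of the episode above 0.02 m).
It also fails if it takes over 48 s, if anything falls off the work surface, if the arm or the gripper's body presses on something with over 40 N, if the wrist force passes 120 N, or if a joint passes its speed limit or range.

### The arm

A 6-joint arm with a two-finger parallel gripper is mounted at the origin on the work surface. World frame = base frame: x ahead of the robot, y to its left, z up, the work surface at z = 0. Lengths are in m, angles in rad, forces in N, time in s.
With the tool pointing down it reaches from about 0.3 to 0.775 m from the base axis. Payload 14.6 kg.
Tool frame: the origin (TCP) lies midway between the tips of the shut fingers; the grasp point (between the pads) lies 19 mm behind it (ctrl.pinch_z is the distance from the TCP to the grasp point, in m); z points along the fingers, y is the line along which they close (so a half turn about z gives the same grasp; the last joint's range is limited). The gripper opens to 94 mm and grips with 3 to 60 N. Pads are 16 mm wide; open, the fingers measure 119 mm over their backs; the gripper's body (75 mm by 177 mm) begins 78 mm behind the grasp point.
Start: joints at [1.055, 0.3, 1.521, -0, 1.321, -0.067], TCP at [0.239, 0.496, 0.205] pointing down, gripper open.
Joint ranges: [-3.03, 3.03], [-0.79, 2.21], [0.23, 2.52], [-1.04, 4.18], [0, 3.07], [-2.55, 2.55]. Speed limits (rad/s): [2.22, 2.22, 2.57, 3.14, 3.14, 3.14].

### API

Orientations are given as [roll, pitch, yaw] about the fixed x, y, z axes, in that order (R = Rz(yaw) Ry(pitch) Rx(roll)).
In Python, from station import ctrl gives the robot as it stands.
- The arm moves only by the tool jog_arm, never from a script. Its argument "motion" is a list of rows, each a list of 7 numbers: the shift along the tool's x, y, z in m, then the turn, a rotation vector about the tool's x, y, z in rad, then the opening, from -1 (shut) to 1 (fully open). In form: [[tx, ty, tz, rx, ry, rz, gripper], ...]. A call has 1 to 5 rows; each row shifts and turns the commanded pose from where the row before left it, along the tool's axes as they then stand; what a row does not reach is not made up. A row lasts 1/10 s, in which the tool goes at most 50 mm and 8.59 degrees, less where a joint would pass 70% of its speed; a pose out of reach is approached as far as the arm can. A call is refused whole if a number of a shift passes 0.05 or a number of a turn 0.15, either way. A call with a gripper value outside its range is refused whole. The fingers move at their own pace and stop on an object; "squeeze" is the grip in N (left out, the last holds). Time passes only in rows, so rows that do not move let the fingers close. It gives the time, the measured TCP pose, the force, the opening and the grip force at its end, in the units of the state.
- ctrl.get_obs(): the state, without advancing time (a new reading comes with each control period).
- ctrl.camera(name): name is "scene" or "side" or "wrist"; returns the picture (384x512x3 uint8, red, green, blue); there is no depth.
- ctrl.camera_model(name): a dict with "intrinsics" (3x3 intrinsics, pixels), "rvec" (rotation vector, rad) and "tvec" (3), from world to camera coordinates, as OpenCV has them. Camera axes: x right, y down, z forward; pixel columns grow to the right and rows downward; lengths in m; the calibration is good to about 2 mm. A picture is of the moment at which its call begins: read the wrist's pose just before it. camera_model takes no time and is no camera call; for the wrist camera it gives the pose at the moment of the call.
- ctrl.hand_in(): hands the job in; it is judged then, once.
The state is a dict: "time_s": time; "qpos": joint angles; "joint_vel": joint speeds; "tau": joint torques, N m; "ee_pos": TCP position; "eef_rot": TCP orientation; "force": force on the tool from outside, world axes, zero at the start; "moment": the same for the moment, N m; "grip_width": finger opening in m; "grip_force": force on a finger pad.
Only numpy, scipy, OpenCV 4.12 (cv2) and the standard library are available. Lean on these libraries where they do the work, as an engineer would, in place of code of your own. Each camera call takes 0.05 s, during which the arm holds its last target. There are 200 camera calls.

## Working session

There is one attempt and no reset: what is moved stays moved. The work goes in short steps, Python scripts to look and compute and a tool call to move; the robot and the scene stay as the last step left them, time stands still between calls to the robot, and variables do not carry over. Pictures are saved under pics/ and viewed, at most 10 in all, crops included, and the job is handed in when it is done.

Besides the shell and the picture viewer there is one more tool, called after ">>>" in YAML: its name, and indented under it one key for each argument. jog_arm: Moves the arm, as the interface text tells. Its arguments: {"type":"object","properties":{"motion":{"type":"array"},"squeeze":{"type":"number"}},"required":["motion"]}

```bash
mkdir -p pics; ls; python3 - <<'E'
from station import ctrl
import cv2,numpy as np
o=ctrl.get_obs();print(o['time_s'],o['ee_pos'],o['eef_rot'],o['grip_width'])
a=[ctrl.camera(n) for n in('scene','side')]
for n,i in zip(('scene','side'),a):
    cv2.imwrite(f'pics/{n}0.png',i[:,:,::-1])
    m=ctrl.camera_model(n);R=cv2.Rodrigues(np.array(m['rvec']))[0];print(n,-R.T@np.array(m['tvec']).ravel(),R[2],m['intrinsics'])
i=ctrl.camera('wrist');cv2.imwrite('pics/wrist0.png',i[:,:,::-1])
E
```

```text
pics
0.0 [0.23850385 0.4953083  0.20486543] [-3.14039167e+00 -7.76312428e-05  2.69281480e+00] 0.09390305464223715
scene [1.05797865 0.11759053 0.97353239] [-0.54073673 -0.13882908 -0.82965672] [[372.31594277   0.         257.20811813]
 [  0.         372.31594277 193.14718438]
 [  0.           0.           1.        ]]
side [ 0.41779224 -0.63962314  0.86587737] [ 0.07290493  0.65552462 -0.75164642] [[348.2008228    0.         253.00326724]
 [  0.         348.2008228  185.6713357 ]
 [  0.           0.           1.        ]]
```

View pics/scene0.png

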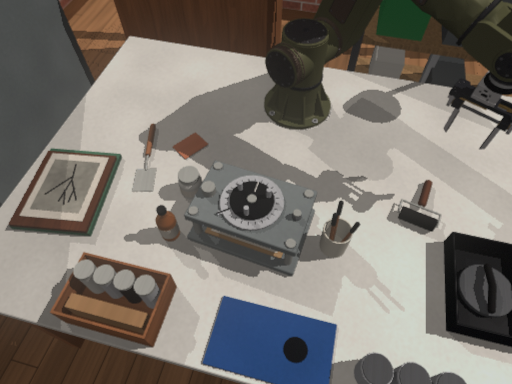

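View pics/side0.png

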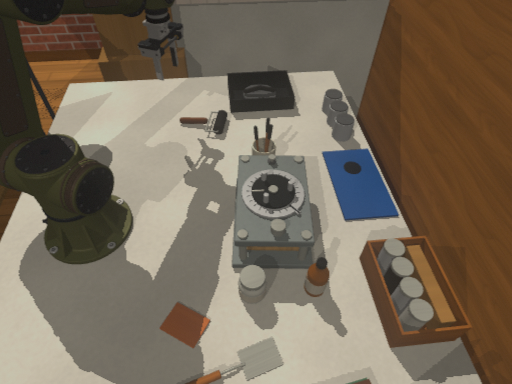

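The scene view shows the press with its dial near (252,202), the pin near (297,214) and the tin near (208,187). In the side view the dial is near (272,192) and the pin near (272,160). I'll enlarge both.

```bash
python3 - <<'E'
import cv2,numpy as np
a=cv2.imread('pics/scene0.png')[165:245,190:330];b=cv2.imread('pics/side0.png')[150:240,225:325]
a=cv2.resize(a,None,fx=5.6,fy=5.6,interpolation=cv2.INTER_CUBIC);b=cv2.resize(b,None,fx=6,fy=6,interpolation=cv2.INTER_CUBIC)
cv2.imwrite('pics/a.png',a);cv2.imwrite('pics/b.png',b)
E
```

```text
(no output)
```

View pics/a.png

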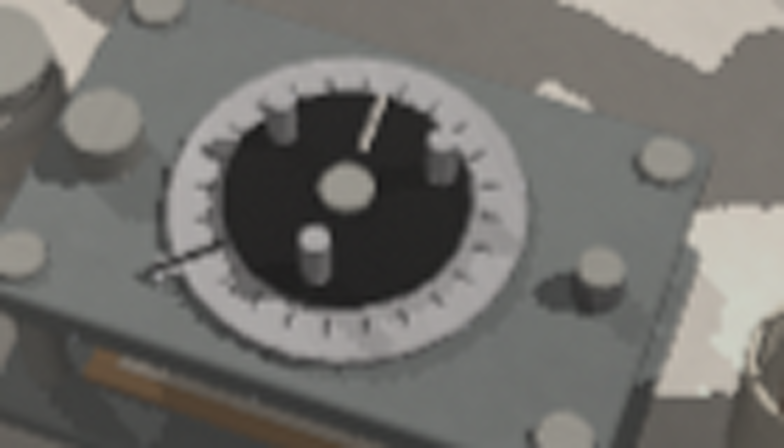

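View pics/b.png

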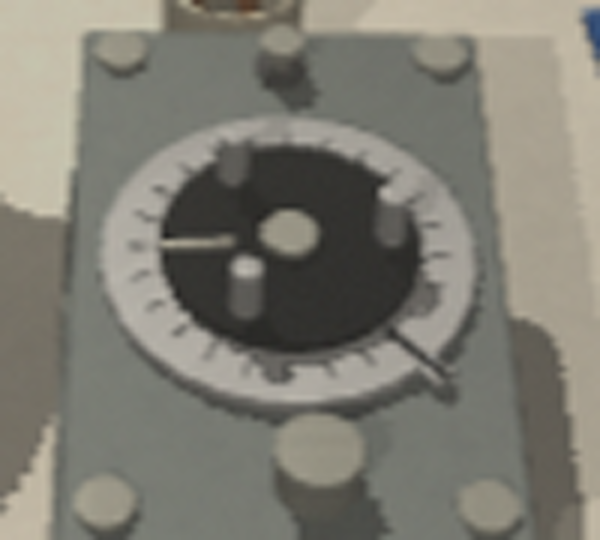

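Crop a (scene) shows the nut at (346,187), the index line from (366,150) to (381,97), the long line from (223,241) to (143,277), and the pin at (600,267). Crop b (side) shows the nut at (289,232), the index outer end at (163,244), the long line from (390,332) to (450,380), and the pin at (281,42). Next I'll cast these onto their planes.

```bash
cat > h.py <<'E'
from station import ctrl
import cv2,numpy as np
def cast(m,p,z):
    R=cv2.Rodrigues(np.array(m['rvec'],float))[0];c=-R.T@np.array(m['tvec'],float).ravel()
    d=R.T@np.linalg.inv(np.array(m['intrinsics']))@np.array([p[0],p[1],1.]);return (c+d*(z-c[2])/d[2])[:2]
def proj(m,P):
    return cv2.projectPoints(np.array(P,float).reshape(-1,3),np.array(m['rvec'],float),np.array(m['tvec'],float),np.array(m['intrinsics']),None)[0].reshape(-1,2)
E
python3 - <<'E'
from h import *
S={'scene':(5.6,190,165,dict(nut=(346,187,.152),i0=(366,150,.146),i1=(381,97,.146),t0=(223,241,.138),t1=(143,277,.138),pin=(600,267,.152),sA=(442,142,.176),sB=(282,103,.176),sC=(315,236,.176))),
'side':(6,225,150,dict(nut=(289,232,.152),i0=(234,240,.146),i1=(163,244,.146),t0=(390,332,.138),t1=(450,380,.138),pin=(281,42,.152),sA=(236,145,.176),sB=(247,265,.176),sC=(391,188,.176)))}
for n,(f,x,y,d) in S.items():
    m=ctrl.camera_model(n);r={k:cast(m,((v[0]+.5)/f-.5+x,(v[1]+.5)/f-.5+y),v[2]) for k,v in d.items()}
    c=r['nut']
    for k,v in r.items(): print(n,k,v.round(4),np.hypot(*(v-c)).round(4),np.degrees(np.arctan2(*(v-c)[::-1])).round(1))
E
```

```text
scene nut [ 0.5412 -0.031 ] 0.0 0.0
scene i0 [ 0.5146 -0.0282] 0.0268 174.1
scene i1 [ 0.4825 -0.029 ] 0.0588 178.1
scene t0 [ 0.5761 -0.0818] 0.0617 -55.5
scene t1 [ 0.6042 -0.1122] 0.1028 -52.2
scene pin [0.5547 0.0933] 0.1249 83.8
scene sA [0.5212 0.0101] 0.0457 116.0
scene sB [ 0.5182 -0.0678] 0.0435 -122.0
scene sC [ 0.5853 -0.0334] 0.0441 -3.1
side nut [ 0.5394 -0.0315] 0.0 0.0
side i0 [ 0.5149 -0.0287] 0.0247 173.6
side i1 [ 0.4825 -0.028 ] 0.057 176.5
side t0 [ 0.5781 -0.0818] 0.0635 -52.4
side t1 [ 0.5995 -0.1105] 0.0993 -52.7
side pin [0.5527 0.0911] 0.1233 83.8
side sA [0.5187 0.0021] 0.0394 121.7
side sB [ 0.5146 -0.0688] 0.0448 -123.5
side sC [ 0.5841 -0.0306] 0.0448 1.1
```

>>> jog_arm:
  motion:
    - [0,0,-0.045,0,0,0,-1]
    - [0,0,-0.045,0,0,0,-1]
    - [-0.036,-0.023,0,0,0,0,-1]
    - [-0.036,-0.023,0,0,0,0,-1]
    - [-0.036,-0.023,0,0,0,0,-1]

```text
time_s: 0.65
ee_pos: [0.3063, 0.3852, 0.2953]
eef_rot: [-3.141, 0.0, 2.694]
force: [1.1, 0.2, -0.5]
grip_width: 0.0574
grip_force: 0.0
```

>>> jog_arm:
  motion:
    - [-0.036,-0.023,0,0,0,0,-1]
    - [-0.036,-0.023,0,0,0,0,-1]
    - [-0.036,-0.023,0,0,0,0,-1]
    - [-0.036,-0.023,0,0,0,0,-1]
    - [-0.036,-0.023,0,0,0,0,-1]

```text
time_s: 1.15
ee_pos: [0.4188, 0.2031, 0.2955]
eef_rot: [3.142, -0.0, 2.693]
force: [1.3, 0.1, 0.6]
grip_width: 0.0174
grip_force: 0.0
```

>>> jog_arm:
  motion:
    - [-0.036,-0.023,0,0,0,0,-1]
    - [-0.036,-0.023,0,0,0,0,-1]
    - [-0.036,-0.023,0,0,0,0,-1]
    - [-0.036,-0.023,0,0,0,0,-1]
    - [-0.036,-0.023,0,0,0,0,-1]

```text
time_s: 1.65
ee_pos: [0.5311, 0.0214, 0.2953]
eef_rot: [-3.142, -0.0, 2.693]
force: [1.0, 1.4, -0.8]
grip_width: 0.0003
grip_force: 0.0
```

>>> jog_arm:
  motion:
    - [0,0,0,0,0,0.14,-1]
    - [0,0,0,0,0,0.14,-1]
    - [0,0,0,0,0,0.14,-1]
    - [0,0,0,0,0,0.14,-1]
    - [0,0,0,0,0,0.14,-1]

```text
time_s: 2.15
ee_pos: [0.5305, 0.023, 0.2952]
eef_rot: [-3.141, -0.0, 1.987]
force: [0.5, -0.2, -0.5]
grip_width: 0.0005
grip_force: 0.0
```

>>> jog_arm:
  motion:
    - [0,0,0,0,0,0.14,-1]
    - [0,0,0,0,0,0.14,-1]
    - [0,0,0,0,0,0.14,-1]
    - [0,0,0,0,0,0.14,-1]
    - [0,0,0,0,0,0.14,-1]

```text
time_s: 2.65
ee_pos: [0.5305, 0.0231, 0.2952]
eef_rot: [-3.141, 0.0, 1.287]
force: [0.1, 0.2, -1.1]
grip_width: 0.0005
grip_force: 0.0
```

```bash
python3 - <<'E'
from h import *
import json
o=ctrl.get_obs();m=ctrl.camera_model('wrist');i=ctrl.camera('wrist')
R=cv2.Rodrigues(np.array(m['rvec']))[0];print(o['ee_pos'],o['eef_rot'],o['qpos'],-R.T@np.array(m['tvec']).ravel(),R[2])
print(proj(m,[[.54,-.031,.152],[.554,.092,.152]]))
cv2.imwrite('pics/w1.png',i[:,:,::-1]);json.dump({k:np.array(v).tolist() for k,v in m.items()},open('w1.json','w'))
E
```

```text
[0.5304746  0.02305638 0.2952048 ] [-3.14112074e+00  1.49774538e-04  1.28697549e+00] [-2.55357088e-02  2.04350903e-01  1.43336781e+00 -2.43217458e-05
  1.50436846e+00  2.58286787e-01] [0.55147546 0.09287463 0.4739394 ] [-0.07182896 -0.24094976 -0.96787593]
[[279.1333204  224.90156132]
 [262.07233372 121.52781614]]
```

View pics/w1.png

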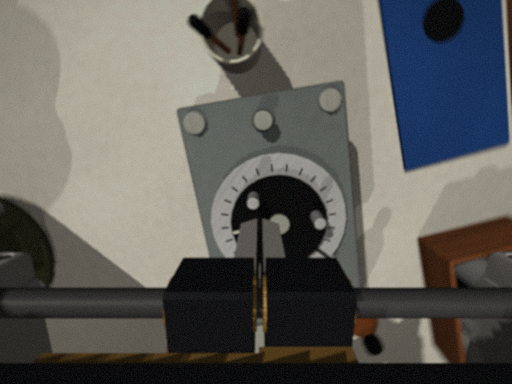

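The wrist view agrees with the map: the nut is at (280,223) and the pin at (263,120). The tip goes down behind the +x stud (stud1, at 357°).

>>> jog_arm:
  motion:
    - [-0.032,0.034,0,0,0,0,-1]
    - [-0.032,0.034,0,0,0,0,-1]
    - [0,0,0.04,0,0,0,-1]
    - [0,0,0.03,0,0,0,-1]
    - [0,0,0,0,0,0,-1]

```text
time_s: 3.2
ee_pos: [0.5768, -0.0572, 0.2213]
eef_rot: [-3.134, 0.001, 1.295]
force: [0.4, -0.6, 0.8]
grip_width: 0.0001
grip_force: 0.0
```

```bash
python3 - <<'E'
from h import *
o=ctrl.get_obs();print(o['ee_pos'],o['eef_rot'],o['force'])
a=ctrl.camera('side')[130:250,205:345,::-1];b=ctrl.camera('scene')[120:240,180:320,::-1]
cv2.imwrite('pics/c.png',cv2.resize(np.hstack([a,b]),None,fx=2.8,fy=2.8,interpolation=cv2.INTER_CUBIC))
E
```

```text
[ 0.576834   -0.05718336  0.22128447] [-3.13425055e+00  8.67296538e-04  1.29476196e+00] [ 0.37172915 -0.598611    0.79698082]
```

View pics/c.png

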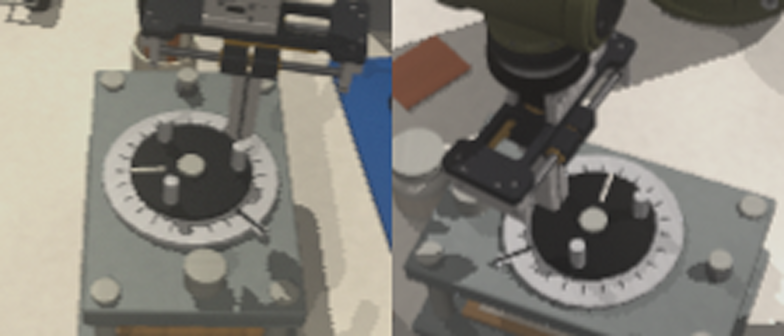

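>>> jog_arm:
  motion:
    - [0,0,0.032,0,0,0,-1]
    - [0,0,0.031,0,0,0,-1]
    - [0.004,0.001,0,0,0,0,-1]
    - [0.004,0.001,0,0,0,0,-1]
    - [0.004,0.001,0,0,0,0,-1]

```text
time_s: 3.8
ee_pos: [0.5855, -0.0462, 0.1651]
eef_rot: [3.139, 0.0, 1.293]
force: [-2.7, -1.4, 1.0]
grip_width: 0.0005
grip_force: 1.4
```

```bash
cat > st.py <<'E'
from h import *
C=np.array([.540,-.031])
o=ctrl.get_obs();p=o['ee_pos'];d=p[:2]-C
print(o['time_s'],p.round(4),'psi',np.degrees(o['eef_rot'][2]).round(1),'phi',np.degrees(np.arctan2(d[1],d[0])).round(1),'r',np.hypot(*d).round(4),o['force'].round(1),o['qpos'].round(2))
E
python3 st.py
```

```text
3.8 [ 0.5855 -0.0462  0.1651] psi 74.1 phi -18.5 r 0.048 [-2.7 -1.4  1. ] [-0.14  0.41  1.46 -0.    1.26  0.14]
```

>>> jog_arm:
  motion:
    - [0.005,-0.0005,0.003,0,0,-0.105,-1]
    - [0.005,-0.0005,0.002,0,0,-0.105,-1]
    - [0.005,-0.0005,0,0,0,-0.105,-1]
    - [0.005,-0.0005,0,0,0,-0.105,-1]
    - [0.005,-0.0005,0,0,0,-0.105,-1]

```text
time_s: 4.3
ee_pos: [0.585, -0.0213, 0.1598]
eef_rot: [3.138, 0.002, 1.823]
force: [2.6, -1.0, 0.5]
grip_width: 0.0005
grip_force: 1.2
```

```bash
python3 st.py
```

```text
4.3 [ 0.585  -0.0213  0.1598] psi 104.4 phi 12.1 r 0.0461 [ 2.6 -1.   0.5] [-0.1   0.42  1.47 -0.    1.25 -0.35]
```

>>> jog_arm:
  motion:
    - [0.0048,0,0,0,0,-0.105,-1]
    - [0.0048,0,0,0,0,-0.105,-1]
    - [0.0048,0,0,0,0,-0.105,-1]
    - [0.0048,0,0,0,0,-0.105,-1]
    - [0.0048,0,0,0,0,-0.105,-1]

```text
time_s: 4.8
ee_pos: [0.5745, 0.0, 0.1597]
eef_rot: [3.139, 0.003, 2.348]
force: [1.4, -1.4, -0.3]
grip_width: 0.0006
grip_force: 1.3
```

>>> jog_arm:
  motion:
    - [0.0048,0,0,0,0,-0.105,-1]
    - [0.0048,0,0,0,0,-0.105,-1]
    - [0.0048,0,0,0,0,-0.105,-1]
    - [0.0048,0,0,0,0,-0.105,-1]
    - [0.0048,0,0,0,0,-0.105,-1]

```text
time_s: 5.3
ee_pos: [0.5547, 0.0132, 0.1596]
eef_rot: [3.141, 0.004, 2.873]
force: [2.6, -1.9, -1.7]
grip_width: 0.0003
grip_force: 1.3
```

```bash
python3 - <<'E'
import st
from h import *
for n in('side','scene','wrist'): cv2.imwrite(f'pics/{n}2.png',ctrl.camera(n)[:,:,::-1])
a=cv2.imread('pics/side2.png')[135:225,225:325];b=cv2.imread('pics/scene2.png')[160:250,200:300]
cv2.imwrite('pics/d.png',cv2.resize(np.hstack([a,b]),None,fx=4,fy=4,interpolation=cv2.INTER_CUBIC))
E
```

```text
5.3 [0.5547 0.0132 0.1596] psi 164.6 phi 71.6 r 0.0466 [ 2.6 -1.9 -1.7] [-0.04  0.35  1.57 -0.    1.22 -1.34]
```

View pics/d.png

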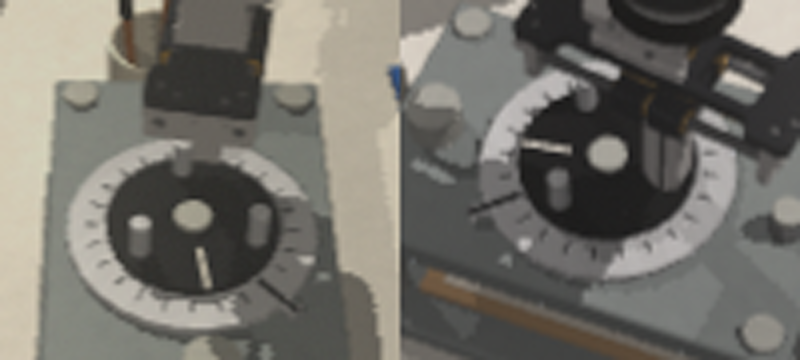

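Both views show the index about 30° short of the long line (side crop: index from (197,250) to (208,288), long line from (258,280) to (300,312)). I'll measure it with masks.

```bash
cat > meas.py <<'E'
from h import *
C=np.array([.540,-.031])
def polar(m,z):
    u,v=np.meshgrid(np.arange(512),np.arange(384));R=cv2.Rodrigues(np.array(m['rvec'],float))[0];c=-R.T@np.array(m['tvec'],float).ravel()
    d=np.stack([u,v,np.ones_like(u)],-1)@np.linalg.inv(np.array(m['intrinsics'])).T@R
    P=c+d*((z-c[2])/d[...,2])[...,None];return P[...,:2]
def line(img,m,z,r0,r1,a,w,bright):
    """weighted line fit; a deg expected, w half window; returns angle of fitted direction, of centroid about C and offset"""
    P=polar(m,z)-C;r=np.hypot(P[...,0],P[...,1]);th=(np.degrees(np.arctan2(P[...,1],P[...,0]))-a+180)%360-180
    k=(r>r0)&(r<r1)&(abs(th)<w);g=img.mean(-1)
    if not bright: g=-g
    t=np.percentile(g[k],50);s=np.clip(g[k]-t-.35*(g[k].max()-t),0,None)
    return a+np.sum(s*th[k])/s.sum(), k.sum(), (g[k].max()-t).round()
E
python3 - <<'E'
from meas import *
for n in('side','scene'):
    m=ctrl.camera_model(n)
    for f,a in(('0',177),('2',281)):
        im=cv2.imread(f'pics/{n}{f}.png').astype(float)
        for aa in (a-6,a,a+4): print(n,f,'idx',line(im,m,.146,.028,.056,aa,14,True))
        print(n,f,'tgt',line(im,m,.138,.075,.090,-53,9,False),line(im,m,.138,.064,.084,-53,9,False))
E
```

```text
side 0 idx (np.float64(176.53005638563653), np.int64(58), np.float64(102.0))
side 0 idx (np.float64(176.50715165841217), np.int64(59), np.float64(109.0))
side 0 idx (np.float64(176.52923009292692), np.int64(58), np.float64(102.0))
side 0 tgt (np.float64(-52.60283244232307), np.int64(44), np.float64(72.0)) (np.float64(-53.214648210750596), np.int64(53), np.float64(101.0))
side 2 idx (np.float64(271.1450191870573), np.int64(65), np.float64(106.0))
side 2 idx (np.float64(271.2087286467076), np.int64(65), np.float64(107.0))
side 2 idx (np.float64(272.89773411451074), np.int64(63), np.float64(107.0))
side 2 tgt (np.float64(-52.78047393009358), np.int64(44), np.float64(47.0)) (np.float64(-52.89324148013861), np.int64(53), np.float64(55.0))
scene 0 idx (np.float64(177.5039869038408), np.int64(64), np.float64(122.0))
scene 0 idx (np.float64(177.50285900078813), np.int64(65), np.float64(121.0))
scene 0 idx (np.float64(177.50510950178165), np.int64(64), np.float64(122.0))
scene 0 tgt (np.float64(-52.43135262294939), np.int64(49), np.float64(76.0)) (np.float64(-53.76212914602438), np.int64(59), np.float64(105.0))
scene 2 idx (np.float64(272.6512146447281), np.int64(67), np.float64(134.0))
scene 2 idx (np.float64(272.75057067990997), np.int64(68), np.float64(134.0))
scene 2 idx (np.float64(273.744237836766), np.int64(71), np.float64(135.0))
scene 2 tgt (np.float64(-52.55944959642607), np.int64(49), np.float64(56.0)) (np.float64(-53.213839221458244), np.int64(59), np.float64(69.0))
```

>>> jog_arm:
  motion:
    - [0.0048,0,0,0,0,-0.105,-1]
    - [0.0048,0,0,0,0,-0.105,-1]
    - [0.0048,0,0,0,0,-0.105,-1]
    - [0.0048,0,0,0,0,-0.105,-1]
    - [0.0048,0,0,0,0,-0.105,-1]

```text
time_s: 5.95
ee_pos: [0.5308, 0.0145, 0.1588]
eef_rot: [-3.141, 0.003, -2.889]
force: [2.4, -0.2, 1.7]
grip_width: 0.0006
grip_force: 1.4
```

```bash
cat > look.py <<'E'
import st,sys
from meas import *
f,a=sys.argv[1],float(sys.argv[2])
for n in('side','scene'):
    m=ctrl.camera_model(n);i=ctrl.camera(n);cv2.imwrite(f'pics/{n}{f}.png',i[:,:,::-1]);i=i.astype(float)
    print(n,'idx',line(i,m,.146,.028,.056,a,10,True)[0]-360,'tgt',line(i,m,.138,.075,.090,-53,9,False)[0],line(i,m,.138,.064,.084,-53,9,False)[0])
E
python3 look.py 3 302
```

```text
5.95 [0.5308 0.0145 0.1588] psi -165.6 phi 101.4 r 0.0464 [ 2.4 -0.2  1.7] [-0.04  0.3   1.63  0.    1.21 -1.86]
side idx -58.28325731370592 tgt -52.78065518917873 -52.890145924060015
scene idx -57.064237622117616 tgt -52.51282023026114 -53.198538748980035
```

>>> jog_arm:
  motion:
    - [0.0019,0,0,0,0,-0.04,-1]
    - [0.0019,0,0,0,0,-0.04,-1]
    - [0,0,0,0,0,0,-1]

```text
time_s: 6.35
ee_pos: [0.5268, 0.0135, 0.1581]
eef_rot: [-3.141, 0.001, -2.814]
force: [2.1, 0.6, 1.6]
grip_width: 0.0005
grip_force: 0.9
```

```bash
python3 look.py 4 307; python3 - <<'E'
from h import *
a=cv2.imread('pics/side4.png')[155:225,235:315];b=cv2.imread('pics/scene4.png')[165:235,205:285]
cv2.imwrite('pics/e.png',cv2.resize(np.hstack([a,b]),None,fx=5,fy=5,interpolation=cv2.INTER_CUBIC))
E
```

```text
6.35 [0.5268 0.0135 0.1581] psi -161.3 phi 106.5 r 0.0464 [2.1 0.6 1.6] [-0.04  0.29  1.65  0.    1.2  -1.94]
side idx -52.16600100961347 tgt -52.67846078429844 -52.88664389843205
scene idx -52.57640896020854 tgt -52.44362988531137 -53.181485362414044
```

View pics/e.png

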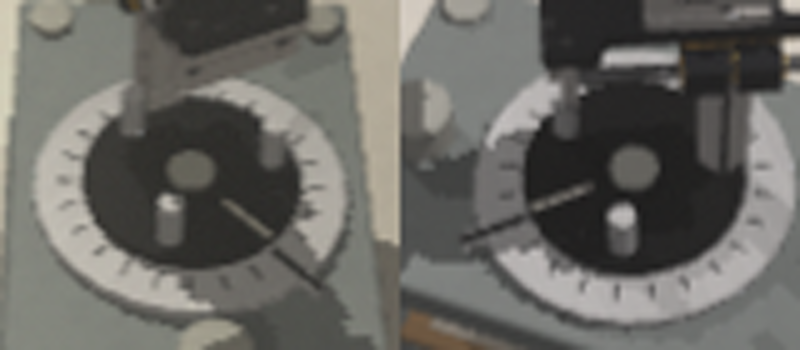

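The index lies on the long line in both views (within about 0.5°). I'll back off, lift, and go over the pin, turning the fingers away from the pot.

>>> jog_arm:
  motion:
    - [-0.008,0,0,0,0,0,-1]
    - [0,0,-0.03,0,0,0,-1]
    - [0,0,-0.03,0,0,0,-1]
    - [-0.021,0.033,0,0,0,0,-1]
    - [-0.021,0.033,0,0,0,0,-1]

```text
time_s: 6.95
ee_pos: [0.5528, 0.0927, 0.2184]
eef_rot: [-3.141, 0.001, -2.814]
force: [0.3, 0.2, -0.6]
grip_width: 0.0007
grip_force: 0.0
```

>>> jog_arm:
  motion:
    - [0,0,0,0,0,0.14,-1]
    - [0,0,0,0,0,0.14,-1]
    - [0,0,0,0,0,0.14,-1]
    - [0,0,0,0,0,0.14,-1]
    - [0,0,0,0,0,0.14,-1]

```text
time_s: 7.45
ee_pos: [0.5523, 0.0923, 0.2172]
eef_rot: [-3.141, -0.001, 2.765]
force: [0.1, -0.6, 0.2]
grip_width: 0.0005
grip_force: 0.0
```

>>> jog_arm:
  motion:
    - [0,0,0,0,0,0.14,-1]
    - [0,0,0,0,0,0.14,-1]
    - [0,0,0,0,0,0.14,-1]
    - [0,0,0,0,0,0.14,-1]
    - [0,0,0,0,0,0.14,-1]

```text
time_s: 7.95
ee_pos: [0.5523, 0.0923, 0.2171]
eef_rot: [-3.141, -0.0, 2.065]
force: [-0.7, 0.5, -0.0]
grip_width: 0.0008
grip_force: 0.0
```

```bash
python3 look.py 5 307
```

```text
7.95 [0.5523 0.0923 0.2171] psi 118.3 phi 84.3 r 0.1239 [-0.7  0.5 -0. ] [ 0.1   0.31  1.48 -0.    1.35 -0.39]
side idx -51.761437912476765 tgt -52.80463428354766 -52.90069347592243
scene idx -52.649956665565526 tgt -52.5045116227754 -53.19298739702359
```

>>> jog_arm:
  motion:
    - [0,0,0.03,0,0,0,-1]
    - [0,0,0.03,0,0,0,-1]
    - [0,0,0.004,0,0,0,-1]
    - [0,0,0.004,0,0,0,-1]
    - [0,0,0.004,0,0,0,-1]

```text
time_s: 8.55
ee_pos: [0.5524, 0.0922, 0.1469]
eef_rot: [3.141, 0.0, 2.074]
force: [-4.1, -1.0, 6.8]
grip_width: 0.0005
grip_force: 3.2
```

>>> jog_arm:
  motion:
    - [0,0,0.002,0,0,0,-1]
    - [0,0,0.002,0,0,0,-1]
    - [0,0,0,0,0,0,-1]

```text
time_s: 8.85
ee_pos: [0.5525, 0.0922, 0.143]
eef_rot: [3.14, 0.001, 2.074]
force: [-1.1, 0.0, 0.5]
grip_width: 0.0004
grip_force: 0.3
```

>>> jog_arm:
  motion:
    - [0,0,0.001,0,0,0,-1]
    - [0,0,0.001,0,0,0,-1]
    - [0,0,0,0,0,0,-1]

```text
time_s: 9.15
ee_pos: [0.5526, 0.0922, 0.1421]
eef_rot: [3.139, 0.001, 2.074]
force: [-8.5, -1.2, 18.2]
grip_width: 0.0003
grip_force: 8.9
```

The force rose at z = 0.142, so the pin is on its stop. I'll retreat and check.

>>> jog_arm:
  motion:
    - [0,0,-0.02,0,0,0,-1]
    - [0,0,-0.04,0,0,0,-1]
    - [0,0,-0.04,0,0,0,-1]
    - [0,0,-0.02,0,0,0,-1]
    - [0,0,0,0,0,0,-1]

```text
time_s: 9.65
ee_pos: [0.5531, 0.0922, 0.2633]
eef_rot: [3.136, 0.002, 2.073]
force: [0.1, -0.8, 0.2]
grip_width: 0.0006
grip_force: 0.0
```

```bash
python3 look.py 6 307; python3 - <<'E'
from h import *
a=cv2.imread('pics/side6.png')[145:225,230:320];b=cv2.imread('pics/scene6.png')[160:240,215:305]
cv2.imwrite('pics/f.png',cv2.resize(np.hstack([a,b]),None,fx=4.4,fy=4.4,interpolation=cv2.INTER_CUBIC))
E
```

```text
9.65 [0.5531 0.0922 0.2633] psi 118.8 phi 83.9 r 0.1239 [ 0.1 -0.8  0.2] [ 0.1   0.28  1.41 -0.    1.44 -0.4 ]
side idx -52.004488346919345 tgt -52.540331981744416 -53.18361072363329
scene idx -52.613553021467965 tgt -52.01990240950034 -53.37004593325251
```

View pics/f.png

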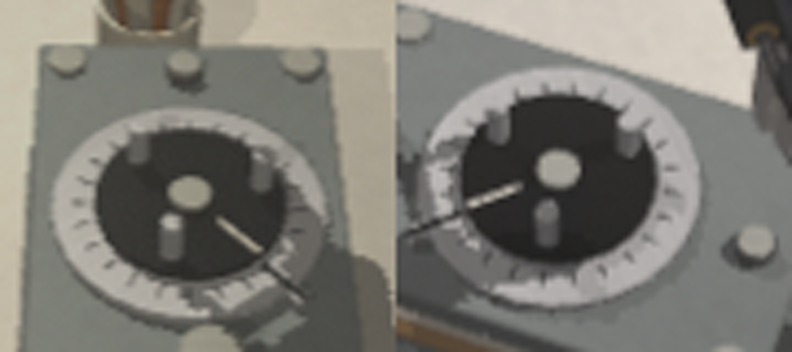

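The index lines up with the long line in both views. The pin head, at (184,65) and (756,242), sits low, and the hand is clear. I'll hand in.

```bash
python3 -c "
from station import ctrl
print(ctrl.hand_in())"
```

```text
the job is handed in; nothing more can be done
None
```

I handed the job in at about 9.8 s: the dial's index is within about 1° of the long line by my camera measurements, the lock pin was pressed down until it hit its stop, and the hand is clear of everything; the judging gave no result back.

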